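# Make up the table caddy for a soup lunch

## Task

Make up the wooden table caddy for lunch: stand the pepper mill in the large round well, the salt shaker in the small round well beside it, the crispbread carton in the oblong slot and the spice jar with the green cap sticker in the square well, all upright, down on the caddy's floor and let go. Set each one down in its well; do not drop it in. The three other gold-capped spice jars look alike but do not belong: leave them standing where they are.

Things in the scene. Friction and masses are not known exactly. Their poses are not given: they have to be found in the camera images.
- caddy: Wooden caddy, 200 (x) x 196 (y) mm, 1.3 kg; origin: centre of its underside, z up. Items stand on its floor, at 13 mm; a gallery board (45 to 53 mm high) has four wells cut through, centres in caddy x, y mm: large round (-46, 46), small round (-46, -46), square (46, -46), oblong slot (46, 46). At each y end (y = +-93) a handle bar along x between posts, 104 mm high; x sides open.
- pepper_mill: Dark wooden pepper mill, 170 mm tall, 0.18 kg: waisted body 58 mm across up to 122 mm, round head 49 mm across from 123 to 159 mm, pale 12 mm knob on top. Origin: centre of its underside; z up. Its well: large round, 74 mm across, at caddy (-46, 46) mm. (Mind the wall cabinet that hangs 0.46 m above the worktop ahead on the right, x over 0.55, y under -0.25.)
- salt_shaker: Small clear shaker with a pale grey dome, 90 mm tall, 0.1 kg: body 44 mm across at 30 mm height, narrowing to 30 mm at 74 mm; dome cap 34 mm across from 66 to 80 mm, rounded off at the top. Origin: centre of its underside; z up. Its well: small round, 60 mm across, at caddy (-46, -46) mm.
- carton: Upright brown crispbread carton, 0.31 kg, 45 (x) x 62 (y) mm and 118 mm tall, with a thin card flap that stands up to 158 mm. Origin: centre of its underside; z up. Its slot: 61 mm along caddy x by 78 mm along caddy y, at caddy (46, 46) mm; carton x goes along caddy x, either way round.
- jar_green: Gold-capped glass spice jar, 42 mm square with rounded corners up to 66 mm, then narrowing a little under a round cap 41 mm across that reaches from 76 to 96 mm; green sticker on the cap, green label; 0.11 kg. Origin: centre of its underside; z up. It belongs in the square well, 58 x 58 mm, at caddy (46, -46) mm.
- jar_blue: Gold-capped glass spice jar, 42 mm square with rounded corners up to 66 mm, then narrowing a little under a round cap 41 mm across that reaches from 76 to 96 mm; dark blue sticker on the cap, dark blue label. Origin: centre of its underside; z up. It does not belong in the caddy.
- jar_white: Gold-capped glass spice jar, 42 mm square with rounded corners up to 66 mm, then narrowing a little under a round cap 41 mm across that reaches from 76 to 96 mm; cream white sticker on the cap, red label. Origin: centre of its underside; z up. It does not belong in the caddy.
- jar_yellow: Gold-capped glass spice jar, 42 mm square with rounded corners up to 66 mm, then narrowing a little under a round cap 41 mm across that reaches from 76 to 96 mm; tan sticker on the cap, mustard-yellow powder inside. Origin: centre of its underside; z up. It does not belong in the caddy.
Things that resemble listed ones, but are neither listed nor needed, are in the scene too. Leave any purple look-alike of the salt_shaker alone.

How it is judged:
By the outcome, as a careful person would: the job done as asked, in the order asked, and still so for the second after the job is handed in, with the robot touching nothing.
It also fails if it takes over 118 s, if anything falls off the work surface, if the arm or the gripper's body presses on something with over 40 N, if the wrist force passes 120 N, or if a joint passes its speed limit or range.

## Robot

A 7-joint arm with a two-finger parallel gripper is mounted at the origin on a cart in front of the work surface, level with it; the furniture and walls round the work are solid. World frame = base frame: x ahead of the robot, y to its left, z up, the work surface at z = 0. Lengths are in m, angles in rad, forces in N, time in s.
With the tool pointing down it reaches from about 0.4 to 0.9 m from the base axis. Payload 5.6 kg.
Tool frame: the origin (TCP) lies between the finger pads; the fingertips stand 17 mm ahead of it and the grasp point (between the pads) lies 2 mm behind it (r.nose_length is the distance from the TCP to the fingertips, in m); z points along the fingers, y is the line along which they close (so a half turn about z gives the same grasp; the last joint's range is limited). The gripper opens to 92 mm and grips with 3 to 60 N. Pads are 20 mm wide; open, the fingers measure 128 mm over their backs; the gripper's body (75 mm by 189 mm) begins 69 mm behind the grasp point.
Start: joints at [1.255, 0.468, -0.012, 1.603, 0.006, 1.071, -0.056], TCP at [0.175, -0.626, 0.211] pointing down, gripper open.
Joint ranges: [-2.53, 2.53], [-0.31, 2.02], [-1.57, 1.55], [0.28, 2.44], [-1.29, 4.43], [0.15, 1.84], [-2.92, 2.92]. Speed limits (rad/s): [2.57, 2.57, 3.14, 3.14, 3.14, 3.14, 3.14].

## Interface

Orientations are given as a rotation vector (axis times angle).
In Python, from station import r, cams gives the robot as it stands.
- The arm moves only by the shell command python3 -m handwheel 'ROWS' [OPENING] [FORCE]. ROWS is JSON, a list of rows, each a list of 4 numbers: the shift along the world's x, y, z in m, then the turn about the world's z in degrees. In form: [[dx, dy, dz, turn], ...]. A call has 1 to 20 rows; each row shifts and turns the commanded pose from where the row before left it; what a row does not reach is not made up. A row lasts 1/8 s, in which the tool goes at most 62.5 mm and 10.7 degrees, less where a joint would pass 70% of its speed; a pose out of reach is approached as far as the arm can. A call with a gripper value outside its range is refused whole. OPENING is the finger opening in m, from 0 to 0.0919, set as the call begins (- or left out, the last holds). The fingers move at their own pace and stop on an object; FORCE is the grip in N (left out, the last holds). Time passes only in rows, so rows that do not move let the fingers close. It gives the time, the measured TCP pose, the force, the opening and the grip force at its end, in the units of the state.
- r.sense(): the state, without advancing time (a new reading comes with each control period).
- cams.read_camera(name): name is "scene" or "top" or "wrist"; returns a dict with "img" (420x560x3 uint8, red, green, blue), "range_z" (420x560 float32, m along the optical axis (not along the pixel's ray), 0 where there is no reading), "fx", "fy", "cx", "cy" (pixels), "R" (3x3) and "t" (3): a world point X has camera coordinates R X + t. Camera axes: x right, y down, z forward; pixel columns grow to the right and rows downward; lengths in m; the calibration is good to about 2 mm. A picture is of the moment at which its call begins.
- r.sign_off(): hands the job in; it is judged then, once.
Trained networks look in a picture, given as the dict that the camera call returned (one of the last four; its "shot" number tells which), for a name from the list of things; names that differ only in an ending like _2 or _b are one class to them, and where a whole thing is asked for, a point or a joint stands for the part that bears it (a point fixed in the world has none). Each returns a list of dicts, best first, with "conf" (0 to 1); they miss things now and then, are a little off and sometimes report something else, mostly with a low value. They report only what shows in the picture. A call takes as long as a camera call. They do not tell look-alikes from the thing itself.
- cams.spot_in(picture, name): "extent" ([left, top, right, bottom] in pixels, round what is visible of it).
- cams.masks_of(picture, name): "region" (420x560 bool, what is visible of it) and "extent" ([left, top, right, bottom] in pixels, round what is visible of it).
The state is a dict: "t": time; "qpos": joint angles; "dq": joint speeds; "joint_efforts": joint torques, N m; "position": TCP position; "eef_rot": TCP orientation; "wrist_force": force on the tool from outside, world axes, zero at the start; "ft_torque": the same for the moment, N m; "gripper_width": opening from 0.0 (shut) to 1.0 (fully open); "finger_force": force on a finger pad.
Only numpy, scipy, OpenCV 4.12 (cv2) and the standard library are available. Lean on these libraries where they do the work, as an engineer would, in place of code of your own. Each camera call takes 0.05 s, during which the arm holds its last target. There are 200 camera calls.

## Working session

There is one attempt and no reset: what is moved stays moved. The work goes in short steps, Python scripts to look and compute and a shell command to move; the robot and the scene stay as the last step left them, time stands still between calls to the robot, and variables do not carry over. Pictures are saved under pics/ and viewed, at most 14 in all, crops included, and the job is handed in when it is done.

```bash
ls; mkdir -p pics; cat > h.py <<'E'
import numpy as np, cv2
from station import r, cams
def cloud(p):
    z=p["range_z"]; v,u=np.mgrid[:420,:560]
    c=np.stack([(u-p["cx"])/p["fx"]*z,(v-p["cy"])/p["fy"]*z,z],-1)
    X=(c-np.array(p["t"]))@np.array(p["R"])
    X[z<=0]=np.nan
    return X
def save(p,n): cv2.imwrite(f"pics/{n}.png",p["img"][:,:,::-1])
E
python3 - <<'E'
from h import *
s=r.sense(); print({k:np.round(v,3) for k,v in s.items()})
ps={n:cams.read_camera(n) for n in("scene","top","wrist")}
im=np.hstack([ps[n]["img"] for n in("scene","top")])
for n,p in ps.items():
    save(p,n+"0")
    C=-np.array(p["R"]).T@np.array(p["t"]); print(n,"cam at",C.round(3),"fwd",np.array(p["R"])[2].round(2))
for n in("scene","top"):
    p=ps[n];X=cloud(p)
    for o in["caddy","pepper_mill","salt_shaker","carton","jar_green"]:
        for d in cams.masks_of(p,o):
            if d["conf"]<.2: continue
            Y=X[d["region"]];Y=Y[~np.isnan(Y[:,0])]
            print(n,o,round(d["conf"],2),np.round(d["extent"]).astype(int).tolist(),"med",np.median(Y,0).round(3) if len(Y) else None,"z95",np.percentile(Y[:,2],97).round(3) if len(Y) else None)
E
```

```text
pics
{'t': np.float64(0.0), 'qpos': array([ 1.255,  0.468, -0.012,  1.604,  0.006,  1.071, -0.056]), 'dq': array([ 0.002,  0.   , -0.002,  0.002, -0.001, -0.001, -0.   ]), 'joint_efforts': array([ 0.0000e+00, -5.2057e+01, -1.2000e-02, -2.4375e+01, -5.7000e-02,
        1.7000e-02,  0.0000e+00]), 'position': array([ 0.175, -0.625,  0.21 ]), 'eef_rot': array([-3.111e+00, -4.270e-01,  1.000e-03]), 'wrist_force': array([-0.183,  0.688, -0.308]), 'ft_torque': array([ 0.009,  0.041, -0.02 ]), 'finger_force': np.float64(0.0), 'gripper_width': np.float64(1.0)}
scene cam at [0.032 0.461 0.947] fwd [ 0.4  -0.43 -0.81]
top cam at [0.35  0.005 1.36 ] fwd [ 0.08 -0.02 -1.  ]
wrist cam at [ 0.249 -0.605  0.385] fwd [-0.26 -0.07 -0.96]
scene caddy 0.85 [214, 140, 319, 242] med [ 0.527 -0.025  0.052] z95 0.1
scene pepper_mill 0.76 [132, 232, 172, 282] med [0.577 0.312 0.095] z95 0.161
scene salt_shaker 0.79 [144, 315, 170, 340] med [0.453 0.408 0.061] z95 0.09
scene salt_shaker 0.76 [125, 289, 146, 320] med [0.533 0.408 0.059] z95 0.09
scene carton 0.91 [232, 245, 269, 297] med [0.385 0.191 0.101] z95 0.149
scene carton 0.5 [133, 232, 172, 280] med [0.577 0.312 0.093] z95 0.161
scene jar_green 0.61 [214, 311, 242, 342] med [0.338 0.302 0.087] z95 0.099
top caddy 0.75 [243, 139, 326, 223] med [ 0.531 -0.034  0.049] z95 0.099
top pepper_mill 0.78 [151, 151, 183, 177] med [0.585 0.294 0.138] z95 0.162
top pepper_mill 0.41 [162, 242, 182, 256] med [0.349 0.285 0.092] z95 0.098
top salt_shaker 0.77 [123, 205, 145, 216] med [0.461 0.394 0.071] z95 0.087
top salt_shaker 0.63 [126, 179, 144, 191] med [0.541 0.394 0.074] z95 0.088
top carton 0.71 [198, 225, 223, 240] med [0.396 0.173 0.115] z95 0.127
top jar_green 0.61 [162, 242, 184, 259] med [0.347 0.286 0.092] z95 0.098
```

View pics/scene0.png

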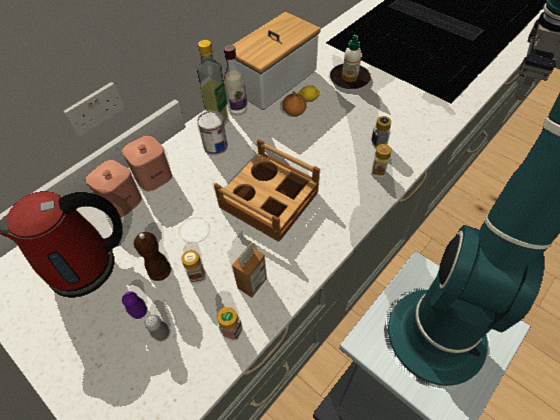

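View pics/top0.png

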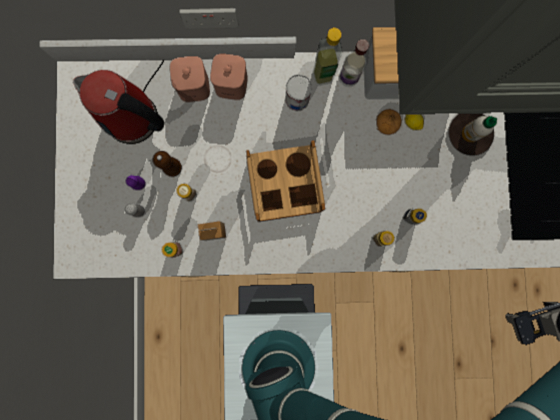

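```bash
cat >> h.py <<'E'
def circ(P):
    from scipy.optimize import least_squares
    f=least_squares(lambda q:np.hypot(P[:,0]-q[0],P[:,1]-q[1])-q[2],[*P.mean(0)[:2],.02],loss="soft_l1",f_scale=.002)
    return f.x
E
python3 - <<'E'
from h import *
from scipy.spatial.transform import Rotation as Ro
print("toolR",Ro.from_rotvec(r.sense()["eef_rot"]).as_matrix().round(2).tolist())
out={}
for n in("scene","top"):
    p=cams.read_camera(n);X=cloud(p);P=X.reshape(-1,3);P=P[~np.isnan(P[:,0])]
    w=P[(abs(P[:,0]-.5)<.3)&(P[:,1]>-.2)&(abs(P[:,1])<.5)]
    print(n,"table z",np.median(w[abs(w[:,2])<.02,2]).round(4))
    def box(c,h,z0,z1): return P[(abs(P[:,0]-c[0])<h)&(abs(P[:,1]-c[1])<h)&(P[:,2]>z0)&(P[:,2]<z1)]
    b=box((.53,-.03),.16,.085,.115)
    rc=cv2.minAreaRect((b[:,:2]*1000).astype(np.float32)); print("caddy bars",rc, len(b))
    g=box((.53,-.03),.14,.046,.062); print("board",cv2.minAreaRect((g[:,:2]*1000).astype(np.float32)),np.median(g[:,2]))
    b=box((.59,.30),.05,.128,.156); print("mill head",circ(b).round(4),box((.59,.30),.05,.1,.3)[:,2].max())
    b=box((.46,.40),.035,.068,.08); print("salt cap",circ(b).round(4),len(b),box((.46,.40),.035,.05,.3)[:,2].max())
    b=box((.345,.29),.04,.078,.094); print("jar cap",circ(b).round(4),len(b),box((.345,.29),.04,.05,.3)[:,2].max())
    b=box((.39,.18),.06,.02,.125); print("carton",cv2.minAreaRect((b[:,:2]*1000).astype(np.float32)),)
    b=box((.39,.18),.06,.130,.17); print("flap",b.mean(0).round(3),np.ptp(b,0).round(3),len(b))
    k=P[(P[:,1]>.2)&(P[:,0]>.5)&(P[:,2]>.18)]; print("tall near mill x min,y min",k.min(0).round(3),k.max(0).round(3))
E
```

```text
toolR [[0.96, 0.27, -0.0], [0.27, -0.96, -0.0], [-0.0, 0.0, -1.0]]
scene table z 0.0006
caddy bars ((535.3685302734375, -28.53919219970703), (199.8429412841797, 201.34326171875), 7.345116138458252) 811
board ((535.9898681640625, -29.539352416992188), (200.18408203125, 198.99032592773438), 7.3078932762146) 0.05344331541482231
mill head [0.5899 0.3071 0.02  ] 0.17388856077445572
salt cap [0.4647 0.4074 0.0167] 58 0.0924646931833645
jar cap [0.348  0.2973 0.0196] 72 0.1015406533057388
carton ((398.14410400390625, 181.33016967773438), (47.9951286315918, 63.645896911621094), 6.83914852142334)
flap [0.4   0.183 0.145] [0.007 0.046 0.031] 110
tall near mill x min,y min [0.5  0.2  0.18] [0.956 0.661 0.533]
top table z -0.0018
caddy bars ((535.0430908203125, -31.873680114746094), (200.53187561035156, 200.04791259765625), 7.344648361206055) 677
board ((533.7588500976562, -29.694625854492188), (198.22117614746094, 185.93270874023438), 7.526187419891357) 0.05125249488940507
mill head [0.5908 0.3032 0.0185] 0.1701888832836589
salt cap [0.463  0.4052 0.0151] 42 0.092011746830514
jar cap [0.3468 0.2934 0.0168] 104 0.09871024066456223
carton ((396.730712890625, 178.7511749267578), (45.60984420776367, 62.99829864501953), 6.8408989906311035)
flap [0.399 0.179 0.148] [0.004 0.04  0.029] 14
tall near mill x min,y min [0.5  0.2  0.18] [0.953 0.663 0.315]
```

```bash
python3 -m handwheel '[[0.0207,0.0465,0.015,4.1],[0.0207,0.0465,0.015,4.1],[0.0207,0.0465,0.015,4.1],[0.0207,0.0465,0.015,4.1],[0.0207,0.0465,0.015,4.1],[0.0207,0.0465,0.015,4.1],[0.0207,0.0465,0.01,4.1],[0.0207,0.0465,0,4.1],[0.0207,0.0465,0,4.1],[0.0207,0.0465,0,4.1],[0.0207,0.0465,0,4.1],[0.0207,0.0465,0,4.1],[0.0207,0.0465,0,4.1],[0.0207,0.0465,0,4.1],[0.0207,0.0465,0,4.1],[0.0207,0.0465,0,4.1],[0.0207,0.0465,0,4.1],[0.0207,0.0465,0,4.1],[0.0207,0.0465,0,4.1],[0.0207,0.0465,0,4.1]]' 0.09 20
cat >> h.py <<'E'
def tool():
    from scipy.spatial.transform import Rotation as Ro
    s=r.sense();R=Ro.from_rotvec(s["eef_rot"]).as_matrix()
    print("t",round(float(s["t"]),2),"tcp",np.round(s["position"],4),"yaw_y",round(float(np.degrees(np.arctan2(R[1,1],R[0,1]))),1),"q",np.round(s["qpos"],2),"F",np.round(s["wrist_force"],1),"w",round(float(s["gripper_width"])*92,1),"ff",round(float(s["finger_force"]),1))
def look(c,h,z0,z1,name="wrist",P=None):
    if P is None:
        p=cams.read_camera(name);P=cloud(p).reshape(-1,3)
    P=P[~np.isnan(P[:,0])]
    b=P[(abs(P[:,0]-c[0])<h)&(abs(P[:,1]-c[1])<h)&(P[:,2]>z0)&(P[:,2]<z1)]
    return b
E
python3 - <<'E'
from h import *
tool()
p=cams.read_camera("wrist");save(p,"wm");P=cloud(p).reshape(-1,3)
for z0,z1 in((.128,.156),(.13,.145),(.05,.11)):
    b=look((.59,.305),.05,z0,z1,P=P);print(len(b),circ(b).round(4))
b=look((.59,.305),.05,.05,.2,P=P);print("top",b[:,2].max());k=b[b[:,2]>.163];print("knob",k.mean(0).round(4),len(k))
for d in cams.spot_in(p,"pepper_mill"):print(d)
for n in("top","scene"):
    q=cams.read_camera(n); 
    b=look((.59,.305),.12,.195,.4,P=cloud(q).reshape(-1,3)); print(n,"tall near",len(b),b.min(0) if len(b) else 0)
E
```

```text
t: 3.25
position: [0.59, 0.3052, 0.3106]
eef_rot: [2.067, 2.365, -0.0]
wrist_force: [0.4, -0.3, -0.3]
gripper_width: 0.976
finger_force: 0.0
t 3.25 tcp [0.59   0.3052 0.3106] yaw_y 7.7 q [-0.01  0.55 -0.8   1.41  0.39  1.35 -0.68] F [ 0.4 -0.3 -0.3] w 89.8 ff 0.0
1037 [0.593  0.3068 0.0206]
207 [0.5932 0.3062 0.0241]
308 [0.595  0.3041 0.0244]
top 0.1726224350738172
knob [0.5925 0.3069 0.17  ] 131
{'extent': [257.9, 153.9, 310.7, 215.0], 'conf': 0.98}
top tall near 193 [0.68047426 0.30216115 0.19568944]
scene tall near 1489 [0.52444137 0.28889254 0.19504422]
```

View pics/wm.png

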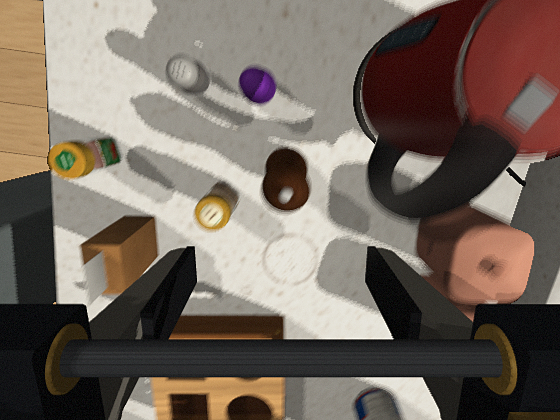

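```bash
python3 - <<'E'
from h import *
for n in("wrist","top"):
    P=cloud(cams.read_camera(n)).reshape(-1,3)
    for z0,z1 in((.11,.19),(.19,.27)):
        b=P[(P[:,0]>.63)&(P[:,0]<.72)&(P[:,1]>.24)&(P[:,1]<.37)&(P[:,2]>z0)&(P[:,2]<z1)]
        print(n,z0,len(b),(b.min(0).round(3),b[b[:,1].argmin()].round(3),b[b[:,0].argmin()].round(3)) if len(b) else 0)
E
```

```text
wrist 0.11 936 (array([0.679, 0.3  , 0.11 ]), array([0.698, 0.3  , 0.178]), array([0.679, 0.312, 0.16 ]))
wrist 0.19 4000 (array([0.681, 0.302, 0.19 ]), array([0.702, 0.302, 0.191]), array([0.681, 0.318, 0.192]))
top 0.11 128 (array([0.678, 0.297, 0.11 ]), array([0.698, 0.297, 0.166]), array([0.678, 0.311, 0.142]))
top 0.19 198 (array([0.68 , 0.3  , 0.191]), array([0.698, 0.3  , 0.194]), array([0.68 , 0.315, 0.195]))
```

```bash
python3 -m handwheel '[[0.002,0.001,0,-10.4],[0,0,0,-10.4],[0,0,-0.01,-10.4],[0,0,-0.02,-10.4],[0,0,-0.02,-10.4],[0,0,-0.03,0],[0,0,-0.03,0],[0,0,-0.025,0],[0,0,-0.02,0],[0,0,-0.016,0],[0,0,0,0]]' 0.075 20 && python3 -m handwheel '[[0,0,0,0],[0,0,0,0],[0,0,0,0],[0,0,0,0],[0,0,0,0],[0,0,0,0]]' 0.03 20; python3 -c "
from h import *
tool()"
```

```text
t: 4.92
position: [0.5907, 0.3042, 0.1388]
eef_rot: [2.896, 1.217, -0.003]
wrist_force: [0.4, 0.1, 0.0]
gripper_width: 0.814
finger_force: 0.0
t: 5.68
position: [0.5912, 0.3051, 0.14]
eef_rot: [2.896, 1.218, 0.001]
wrist_force: [0.2, -0.4, 2.4]
gripper_width: 0.465
finger_force: 18.2
t 5.67 tcp [0.5912 0.3051 0.14  ] yaw_y -44.4 q [-0.15  0.64 -0.55  1.59  0.38  1.02 -1.59] F [ 0.2 -0.4  2.4] w 42.8 ff 18.2
```

```bash
python3 -m handwheel '[[0,0,0.005,0],[0,0,0.015,0],[0,0,0.02,0],[0,0,0.03,0],[0,0,0,0]]' - 25; python3 - <<'E'
from h import *
tool()
p=cams.read_camera("scene");q=cams.read_camera("wrist")
a=p["img"][180:320,80:240];cv2.imwrite("pics/m1.png",np.hstack([cv2.resize(a,(420,368)),cv2.resize(q["img"][:,:][:368,70:450],(380,368))])[:,:,::-1])
for P,n in((p,"s"),(q,"w")):
    b=look((.591,.305),.032,.03,.3,P=cloud(P).reshape(-1,3));print(n,len(b),b[:,2].min(),b[:,2].max())
E
```

```text
t: 6.3
position: [0.5926, 0.3063, 0.2137]
eef_rot: [-2.895, -1.218, -0.01]
wrist_force: [-0.0, -0.5, -1.4]
gripper_width: 0.466
finger_force: 21.9
t 6.3 tcp [0.5926 0.3063 0.2137] yaw_y -44.4 q [-0.13  0.57 -0.58  1.53  0.33  1.14 -1.55] F [-0.  -0.5 -1.4] w 42.9 ff 21.9
s 1204 0.07363972951867603 0.29802063208830415
w 17108 0.07611148919627737 0.29997469484809663
```

View pics/m1.png

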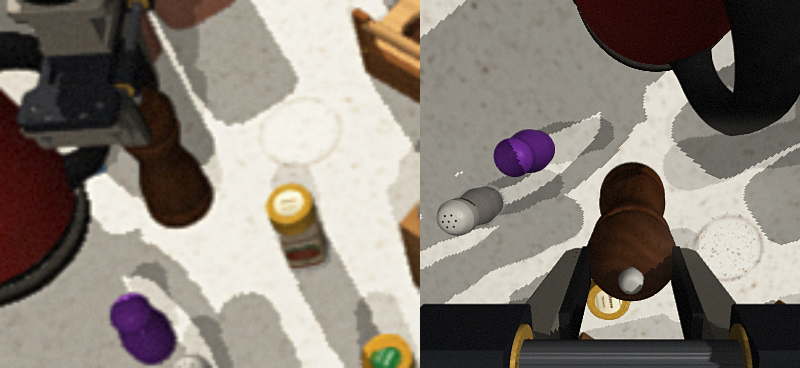

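```bash
python3 - <<'E'
from h import *
tool()
for n in("wrist","scene"):
    P=cloud(cams.read_camera(n)).reshape(-1,3)
    for z0 in(.08,.1,.12,.14,.16,.18):
        b=look((.592,.306),.036,z0,z0+.02,P=P)
        if len(b)>20: print(n,z0,len(b),circ(b).round(4))
    k=look((.592,.306),.03,.237,.25,P=P); print("knob",len(k),k.mean(0).round(4),np.ptp(k,0).round(3))
E
```

```text
t 6.4 tcp [0.5911 0.3049 0.21  ] yaw_y -44.4 q [-0.13  0.57 -0.58  1.53  0.33  1.14 -1.55] F [ 0.  -0.1 -1.1] w 42.4 ff 22.0
wrist 0.08 413 [0.5927 0.3047 0.0283]
wrist 0.1 459 [0.5936 0.3059 0.0259]
wrist 0.12 827 [0.5929 0.3054 0.023 ]
wrist 0.14 403 [0.5924 0.3051 0.02  ]
wrist 0.16 48 [0.5959 0.3088 0.0155]
wrist 0.18 495 [0.5921 0.3053 0.0242]
knob 1511 [0.5948 0.3092 0.2426] [0.053 0.053 0.013]
scene 0.08 145 [0.5936 0.3053 0.0273]
scene 0.1 151 [0.5917 0.3056 0.0255]
scene 0.12 163 [0.5921 0.3056 0.0221]
scene 0.14 104 [0.5917 0.3058 0.0188]
scene 0.16 62 [0.5915 0.3055 0.0206]
scene 0.18 122 [0.5917 0.3058 0.0234]
knob 27 [0.5876 0.2958 0.2419] [0.043 0.043 0.011]
```

```bash
python3 -m handwheel '[[0,0,0.04,0],[0,-0.005,0.04,0],[0,-0.015,0,0],[0,-0.03,0,8],[0,-0.04,0,8],[0,-0.045,0,8],[0,-0.045,0,8],[0,-0.045,0,8],[0,-0.045,0,8],[0,-0.04,0,3.5],[0,-0.03,0,0],[-0.002,-0.02,0,0],[0,-0.015,0,0],[0,0,0,0],[0,0,0,0]]'; python3 - <<'E'
from h import *
tool()
for n in("wrist","scene","top"):
    P=cloud(cams.read_camera(n)).reshape(-1,3)
    b=look((.535,-.03),.16,.085,.115,P=P)
    print(n,cv2.minAreaRect((b[:,:2]*1000).astype(np.float32)),len(b))
    for z0 in(.16,.18,.20):
        b=look((.590,-.07),.036,z0,z0+.02,P=P)
        if len(b)>20: print(n,z0,len(b),circ(b).round(4))
E
```

```text
t: 8.38
position: [0.5891, -0.0684, 0.2898]
eef_rot: [-2.076, -2.357, -0.001]
wrist_force: [-0.5, 0.1, -0.8]
gripper_width: 0.463
finger_force: 22.0
t 8.38 tcp [ 0.5891 -0.0684  0.2898] yaw_y 7.2 q [ 0.62  0.41 -0.74  1.62  0.29  1.23 -0.05] F [-0.5  0.1 -0.8] w 42.6 ff 22.0
wrist ((536.5936279296875, -29.8447265625), (198.95281982421875, 198.5952911376953), 7.177974700927734) 4520
wrist 0.16 437 [ 0.5896 -0.0651  0.0283]
wrist 0.18 462 [ 0.5894 -0.064   0.0258]
wrist 0.2 861 [ 0.5894 -0.0651  0.0229]
scene ((535.8403930664062, -28.94049072265625), (200.09201049804688, 200.51100158691406), 7.283509731292725) 725
scene 0.16 140 [ 0.5896 -0.0658  0.0269]
scene 0.18 132 [ 0.5891 -0.0657  0.026 ]
scene 0.2 146 [ 0.5887 -0.0653  0.0222]
top ((522.9744873046875, 60.35420227050781), (200.59597778320312, 13.94526481628418), 7.414401054382324) 338
top 0.16 23 [ 0.5894 -0.0676  0.0281]
top 0.18 35 [ 0.5878 -0.068   0.0265]
top 0.2 27 [ 0.5879 -0.0687  0.0233]
```

```bash
python3 -m handwheel '[[0.001,-0.004,-0.01,0],[0,0,-0.025,0],[0,0,-0.025,0],[0,0,-0.025,0],[0,0,-0.02,0],[0,0,-0.015,0],[0,0,-0.008,0],[0,0,-0.004,0],[0,0,0,0]]'; python3 -m handwheel '[[0,0,-0.002,0],[0,0,-0.001,0],[0,0,0,0]]';python3 -m handwheel '[[0,0,-0.001,0],[0,0,-0.001,0],[0,0,0,0]]'
```

```text
t: 9.65
position: [0.5904, -0.074, 0.158]
eef_rot: [2.079, 2.355, 0.0]
wrist_force: [-0.4, -0.2, -1.4]
gripper_width: 0.464
finger_force: 22.0
t: 10.02
position: [0.5901, -0.074, 0.1549]
eef_rot: [2.079, 2.355, 0.0]
wrist_force: [0.4, 0.6, -1.3]
gripper_width: 0.46
finger_force: 22.0
t: 10.4
position: [0.5903, -0.0742, 0.1532]
eef_rot: [2.079, 2.355, 0.0]
wrist_force: [-1.1, 0.1, 2.2]
gripper_width: 0.461
finger_force: 22.7
```

```bash
python3 -m handwheel '[[0,0,-0.0005,0],[0,0,0,0],[0,0,0,0],[0,0,0,0],[0,0,0,0]]' 0.075; python3 -m handwheel '[[0,0,0.02,0],[0,0,0.04,0],[0,0,0.04,0],[0,0,0.02,0],[0,0,0,0]]'; python3 - <<'E'
from h import *
tool()
p=cams.read_camera("scene");q=cams.read_camera("wrist")
save(q,"m2")
for n,P in(("s",p),("w",q)):
    P=cloud(P).reshape(-1,3)
    for z0 in(.06,.08,.1,.135,.155):
        b=look((.590,-.07),.036,z0,z0+.02,P=P)
        if len(b)>20: print(n,z0,len(b),circ(b).round(4))
    b=look((.590,-.07),.03,.1,.2,P=P);print("top",b[:,2].max())
    c=look((.464,.406),.035,.068,.08,P=P)
    if len(c)>10: print("salt",circ(c).round(4))
E
```

```text
t: 11.02
position: [0.5901, -0.0739, 0.1522]
eef_rot: [-2.079, -2.355, -0.0]
wrist_force: [-0.5, -0.1, 0.4]
gripper_width: 0.815
finger_force: 0.0
t: 11.65
position: [0.5907, -0.0739, 0.2739]
eef_rot: [2.077, 2.353, 0.002]
wrist_force: [-0.9, -0.3, 0.3]
gripper_width: 0.817
finger_force: 0.0
t 11.65 tcp [ 0.5907 -0.0739  0.2739] yaw_y 7.1 q [ 0.62  0.42 -0.74  1.64  0.3   1.2  -0.06] F [-0.9 -0.3  0.3] w 75.2 ff 0.0
s 0.06 117 [ 0.5902 -0.0712  0.0235]
s 0.08 92 [ 0.5901 -0.0715  0.0196]
s 0.1 53 [ 0.5892 -0.0713  0.0194]
s 0.135 94 [ 0.5897 -0.0728  0.0241]
s 0.155 205 [ 0.5858 -0.0693  0.0158]
top 0.18429148508241563
salt [0.4652 0.4079 0.0165]
w 0.06 377 [ 0.5903 -0.0717  0.0238]
w 0.08 170 [ 0.5917 -0.0878  0.0347]
w 0.135 145 [ 0.5897 -0.0736  0.0246]
w 0.155 2272 [ 0.5894 -0.0718  0.017 ]
top 0.1853551133912362
```

View pics/m2.png

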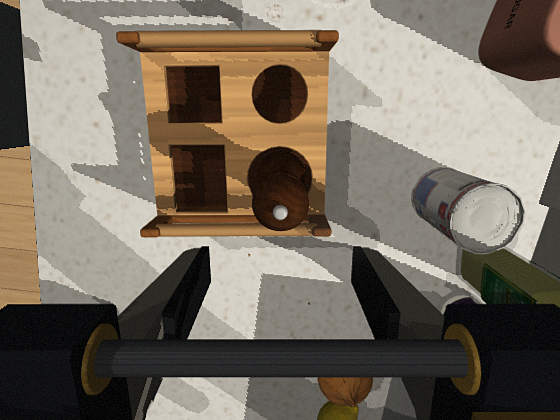

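```bash
python3 -m handwheel '[[-0.003,0.01,0,0],[-0.006,0.025,0,0],[-0.011,0.04,0,0],[-0.012,0.045,0,0],[-0.012,0.045,0,0],[-0.012,0.045,0,0],[-0.012,0.045,0,0],[-0.012,0.045,0,0],[-0.012,0.045,0,0],[-0.012,0.045,-0.01,0],[-0.011,0.04,-0.02,0],[-0.008,0.03,-0.03,0],[-0.003,0.02,-0.014,0],[0,0,0,0],[0,0,0,0]]' 0.058 15; python3 - <<'E'
from h import *
tool()
p=cams.read_camera("wrist");q=cams.read_camera("scene")
cv2.imwrite("pics/s1.png",np.hstack([cv2.resize(p["img"],(560,420)),cv2.resize(q["img"][270:350,100:146+0],(240,420))])[:,:,::-1])
for d in cams.spot_in(p,"salt_shaker"):print(d)
for n,a in(("w",p),("s",q)):
    P=cloud(a).reshape(-1,3)
    for z0,z1 in((.03,.05),(.068,.08)):
        b=look((.4645,.4065),.033,z0,z1,P=P)
        if len(b)>20: print(n,z0,len(b),circ(b).round(4))
    b=look((.4645,.4065),.035,.03,.12,P=P)
    if len(b): print("top",b[:,2].max())
E
```

```text
t: 13.62
position: [0.4641, 0.4055, 0.1982]
eef_rot: [2.079, 2.355, -0.001]
wrist_force: [-1.0, -0.4, -0.6]
gripper_width: 0.628
finger_force: 0.0
t 13.62 tcp [0.4641 0.4055 0.1982] yaw_y 7.1 q [-0.2   0.56 -0.79  1.66  0.44  1.1  -1.  ] F [-1.  -0.4 -0.6] w 57.8 ff 0.0
{'extent': [343.6, 181.1, 389.8, 232.0], 'conf': 0.84}
{'extent': [260.5, 168.7, 302.7, 221.7], 'conf': 0.59}
w 0.03 298 [0.4656 0.4062 0.0202]
w 0.068 121 [0.4656 0.4075 0.0168]
top 0.09190542449691162
s 0.03 120 [0.4654 0.4065 0.0202]
s 0.068 59 [0.465  0.4078 0.0164]
top 0.09275166765721408
```

View pics/s1.png

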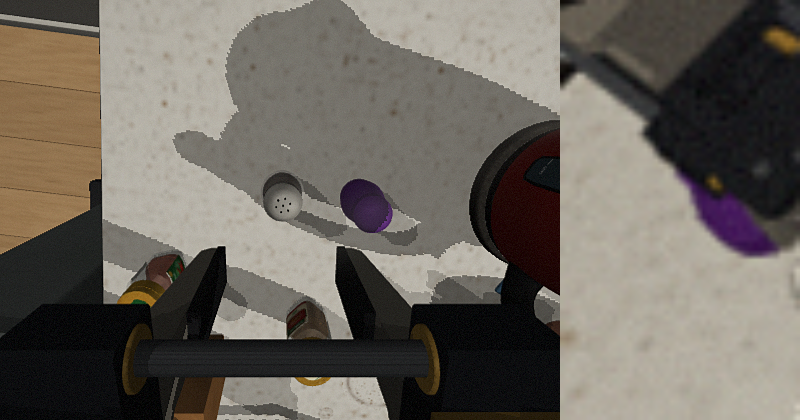

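```bash
python3 -m handwheel '[[0.001,0.001,-0.01,0],[0,0,-0.025,0],[0,0,-0.03,0],[0,0,-0.025,0],[0,0,-0.02,0],[0,0,-0.012,0],[0,0,-0.005,0],[0,0,0,0]]' && python3 -m handwheel '[[0,0,0,0],[0,0,0,0],[0,0,0,0],[0,0,0,0]]' 0.02 15; python3 -m handwheel '[[0,0,0.005,0],[0,0,0.015,0],[0,0,0.03,0],[0,0,0.03,0],[0,0,0,0]]'; python3 - <<'E'
from h import *
tool()
for n in("wrist","scene"):
    P=cloud(cams.read_camera(n)).reshape(-1,3)
    for z0 in(.085,.10,.115,.13):
        b=look((.4655,.407),.03,z0,z0+.015,P=P)
        if len(b)>20: print(n,z0,len(b),circ(b).round(4),b[:,2].min())
    b=look((.4655,.407),.03,.03,.085,P=P); print(len(b),b[:,2].min() if len(b) else 0)
E
```

```text
t: 14.78
position: [0.4652, 0.4073, 0.0715]
eef_rot: [2.079, 2.355, 0.001]
wrist_force: [-0.1, -0.4, 0.2]
gripper_width: 0.633
finger_force: 0.0
t: 15.28
position: [0.4654, 0.4072, 0.0717]
eef_rot: [2.079, 2.355, 0.001]
wrist_force: [0.1, -0.6, 2.4]
gripper_width: 0.348
finger_force: 15.0
t: 15.9
position: [0.4661, 0.4085, 0.1544]
eef_rot: [2.079, 2.355, 0.008]
wrist_force: [0.8, 0.6, -0.5]
gripper_width: 0.347
finger_force: 15.0
t 15.9 tcp [0.4661 0.4085 0.1544] yaw_y 7.1 q [-0.23  0.61 -0.76  1.7   0.48  1.03 -1.03] F [ 0.8  0.6 -0.5] w 31.9 ff 15.0
wrist 0.085 75 [0.4663 0.4069 0.0204] 0.0858822595031857
wrist 0.1 193 [0.4663 0.4074 0.0217] 0.10006994518829446
wrist 0.115 672 [0.4662 0.408  0.0203] 0.11500303091823033
wrist 0.13 750 [0.4662 0.4081 0.018 ] 0.13001523695858053
0 0
scene 0.085 41 [0.4648 0.4054 0.0197] 0.08555180475416048
scene 0.1 26 [0.4659 0.4057 0.0219] 0.10047054604697417
4 0.0831464800431125
```

```bash
python3 -m handwheel '[[0,-0.005,0.03,0],[0.004,-0.015,0.04,0],[0.008,-0.03,0.02,0],[0.012,-0.04,0,0],[0.012,-0.042,0,0],[0.012,-0.042,0,0],[0.012,-0.042,0,0],[0.012,-0.042,0,0],[0.012,-0.042,0,0],[0.012,-0.04,0,0],[0.008,-0.026,0,0],[0.004,-0.014,0,0],[0.0025,-0.0055,0,0],[0,0,0,0],[0,0,0,0]]'; python3 - <<'E'
from h import *
tool()
for n in("wrist","scene"):
    P=cloud(cams.read_camera(n)).reshape(-1,3)
    b=look((.535,-.03),.16,.085,.112,P=P)
    print(n,cv2.minAreaRect((b[:,:2]*1000).astype(np.float32)),len(b))
    for z0 in(.175,.19,.205):
        b=look((.576,.022),.03,z0,z0+.015,P=P)
        if len(b)>20: print(n,z0,len(b),circ(b).round(4))
E
```

```text
t: 17.88
position: [0.5753, 0.023, 0.2413]
eef_rot: [-2.076, -2.357, -0.0]
wrist_force: [-0.5, 0.1, -0.1]
gripper_width: 0.351
finger_force: 15.0
t 17.88 tcp [0.5753 0.023  0.2413] yaw_y 7.2 q [ 0.5   0.43 -0.78  1.72  0.33  1.13 -0.25] F [-0.5  0.1 -0.1] w 32.3 ff 15.0
wrist ((536.353271484375, -29.231414794921875), (197.6554718017578, 197.2554168701172), 7.115207195281982) 3579
wrist 0.175 85 [0.5754 0.0205 0.0208]
wrist 0.19 270 [0.5753 0.0216 0.0215]
wrist 0.205 702 [0.5753 0.022  0.0199]
scene ((535.6780395507812, -29.23974609375), (200.71478271484375, 201.23670959472656), 7.288508892059326) 811
scene 0.175 56 [0.575  0.0214 0.0203]
scene 0.19 72 [0.5748 0.0223 0.021 ]
scene 0.205 99 [0.5749 0.0222 0.0197]
```

```bash
python3 -m handwheel '[[0.001,0.001,-0.015,0],[0,0,-0.03,0],[0,0,-0.035,0],[0,0,-0.03,0],[0,0,-0.02,0],[0,0,-0.012,0],[0,0,-0.006,0],[0,0,-0.003,0],[0,0,0,0]]'; python3 -m handwheel '[[0,0,-0.002,0],[0,0,-0.001,0],[0,0,0,0]]'
```

```text
t: 19.1
position: [0.577, 0.0225, 0.0908]
eef_rot: [2.079, 2.355, 0.001]
wrist_force: [0.4, -0.2, -1.5]
gripper_width: 0.345
finger_force: 15.0
t: 19.48
position: [0.5766, 0.0225, 0.0873]
eef_rot: [2.079, 2.355, 0.0]
wrist_force: [-0.8, -0.3, -1.7]
gripper_width: 0.349
finger_force: 15.0
```

```bash
python3 -m handwheel '[[0,0,-0.001,0],[0,0,-0.0005,0],[0,0,0,0]]'; python3 -m handwheel '[[0,0,-0.001,0],[0,0,0,0]]';  python3 -c "
from h import *
tool()"
```

```text
t: 19.85
position: [0.5765, 0.0225, 0.0857]
eef_rot: [-2.079, -2.355, 0.0]
wrist_force: [0.3, -0.3, -1.6]
gripper_width: 0.349
finger_force: 15.0
t: 20.1
position: [0.5766, 0.0226, 0.0848]
eef_rot: [2.079, 2.355, 0.0]
wrist_force: [0.3, 0.4, -1.2]
gripper_width: 0.348
finger_force: 15.0
t 20.1 tcp [0.5766 0.0226 0.0848] yaw_y 7.1 q [ 0.41  0.62 -0.67  1.85  0.5   0.85 -0.38] F [ 0.3  0.4 -1.2] w 32.0 ff 15.0
```

```bash
python3 -m handwheel '[[0,0,-0.001,0],[0,0,0,0]]'; python3 -m handwheel '[[0,0,-0.0007,0],[0,0,0,0]]'
```

```text
t: 20.35
position: [0.577, 0.0228, 0.0846]
eef_rot: [2.078, 2.355, 0.001]
wrist_force: [-0.3, 0.9, 4.6]
gripper_width: 0.347
finger_force: 15.0
t: 20.6
position: [0.5772, 0.0228, 0.0845]
eef_rot: [2.078, 2.354, 0.001]
wrist_force: [-2.5, -0.0, 10.1]
gripper_width: 0.35
finger_force: 15.0
```

```bash
python3 -m handwheel '[[0,0,0.001,0],[0,0,0,0],[0,0,0,0],[0,0,0,0]]' 0.055; python3 -m handwheel '[[0,0,0.02,0],[0,0,0.04,0],[0,0,0.05,0],[-0.01,0.01,0.04,0],[-0.022,0.02,0.005,0],[-0.03,0.026,0,0],[-0.036,0.03,0,0],[-0.036,0.03,0,0],[-0.026,0.025,0,0],[-0.014,0.011,0,0],[-0.0055,0.005,0,0],[0,0,0,0],[0,0,0,0]]' 0.075 20;  python3 - <<'E'
from h import *
tool()
for n in("wrist","scene","top"):
    p=cams.read_camera(n)
    if n=="wrist": save(p,"c1")
    P=cloud(p).reshape(-1,3)
    b=look((.3975,.18),.055,.03,.114,P=P)
    print(n,"carton",cv2.minAreaRect((b[:,:2]*1000).astype(np.float32)),len(b))
    b=look((.3975,.18),.055,.108,.124,P=P); print("topface",cv2.minAreaRect((b[:,:2]*1000).astype(np.float32)),np.median(b[:,2]).round(4))
    b=look((.3975,.18),.055,.128,.18,P=P); print("flap",b.mean(0).round(3),np.ptp(b,0).round(3),b[:,2].max() if len(b) else 0,len(b))
    for z0 in(.075,.088):
        b=look((.576,.022),.03,z0,z0+.012,P=P)
        if len(b)>20: print("salt",z0,len(b),circ(b).round(4),look((.576,.022),.03,z0,.13,P=P)[:,2].max())
E
```

```text
t: 21.1
position: [0.5765, 0.0225, 0.0839]
eef_rot: [-2.079, -2.355, 0.0]
wrist_force: [-0.6, 0.2, 0.9]
gripper_width: 0.595
finger_force: 0.0
t: 22.72
position: [0.3979, 0.1788, 0.239]
eef_rot: [-2.081, -2.353, -0.0]
wrist_force: [0.5, 0.1, -0.0]
gripper_width: 0.815
finger_force: 0.0
t 22.73 tcp [0.3979 0.1788 0.239 ] yaw_y 7.0 q [ 0.38  0.17 -0.95  2.02  0.17  1.02 -0.52] F [ 0.5  0.1 -0. ] w 75.0 ff 0.0
wrist carton ((395.12005615234375, 211.05296325683594), (43.51286697387695, 0.6612110137939453), 6.855768203735352) 503
topface ((398.88262939453125, 180.75025939941406), (45.212432861328125, 61.57745361328125), 6.931241512298584) 0.1195
flap [0.401 0.18  0.151] [0.006 0.046 0.033] 0.16102368577426268 93
scene carton ((383.24859619140625, 189.14442443847656), (75.36741638183594, 37.77590560913086), 60.62514877319336) 538
topface ((397.9849853515625, 181.24557495117188), (47.34330368041992, 62.51116943359375), 6.297333240509033) 0.1181
flap [0.401 0.182 0.144] [0.007 0.046 0.031] 0.15885836216661306 116
top carton ((398.202880859375, 164.8675537109375), (45.40213394165039, 35.09648132324219), 6.735442161560059) 96
topface ((398.7956848144531, 165.1468963623047), (44.16930389404297, 34.624332427978516), 6.822965621948242) 0.1156
flap [0.401 0.163 0.149] [0.002 0.013 0.019] 0.15608266675372104 3
salt 0.088 87 [0.5735 0.0207 0.0127] 0.1045681764819589
```

View pics/c1.png

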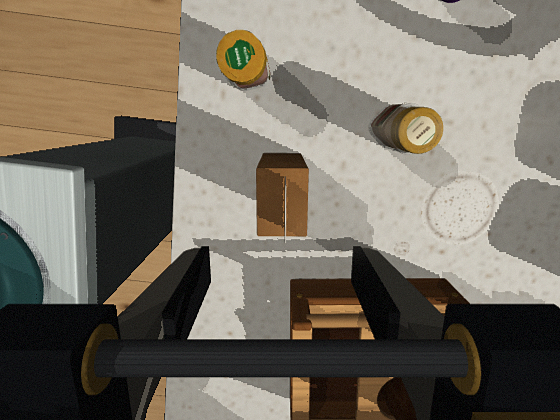

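```bash
python3 -m handwheel '[[0.0005,0.002,-0.01,0],[0,0,-0.025,0],[0,0,-0.03,0],[0,0,-0.03,0],[0,0,-0.022,0],[0,0,-0.013,0],[0,0,-0.007,0],[0,0,0,0]]' && python3 -m handwheel '[[0,0,0,0],[0,0,0,0],[0,0,0,0],[0,0,0,0]]' 0.03 25; python3 -m handwheel '[[0,0,0.005,0],[0,0,0.015,0],[0,0,0.03,0],[0,0,0.03,0],[0,0,0,0]]'; python3 - <<'E'
from h import *
tool()
for n in("wrist","scene"):
    P=cloud(cams.read_camera(n)).reshape(-1,3)
    for z0 in(.085,.11,.14):
        b=look((.398,.181),.05,z0,z0+.02,P=P)
        if len(b)>20: print(n,z0,len(b),np.array(cv2.minAreaRect((b[:,:2]*1000).astype(np.float32))[:2]).round(1).tolist(),"ymax",b[:,1].max().round(4),"xmin",b[:,0].min().round(4),"zmin",b[:,2].min().round(4))
    b=look((.398,.181),.045,.03,.3,P=P); print("zmin",b[:,2].min())
E
```

```text
t: 23.88
position: [0.3976, 0.1817, 0.102]
eef_rot: [-2.079, -2.355, 0.0]
wrist_force: [-1.1, 0.1, -0.4]
gripper_width: 0.815
finger_force: 0.0
t: 24.38
position: [0.398, 0.1816, 0.1024]
eef_rot: [2.079, 2.355, 0.001]
wrist_force: [0.8, 0.1, 1.6]
gripper_width: 0.492
finger_force: 25.0
t: 25.0
position: [0.399, 0.1821, 0.1842]
eef_rot: [2.078, 2.352, 0.006]
wrist_force: [0.4, 0.2, -2.1]
gripper_width: 0.487
finger_force: 25.0
t 25.0 tcp [0.399  0.1821 0.1842] yaw_y 7.1 q [ 0.32  0.27 -0.92  2.08  0.28  0.91 -0.63] F [ 0.4  0.2 -2.1] w 44.8 ff 25.0
wrist 0.085 274 [[396.6, 211.7], [43.9, 0.8]] ymax 0.2142 xmin 0.3748 zmin 0.0852
wrist 0.11 343 [[396.4, 211.7], [44.1, 0.7]] ymax 0.2143 xmin 0.3745 zmin 0.1101
wrist 0.14 514 [[396.1, 211.6], [44.2, 1.0]] ymax 0.2142 xmin 0.3742 zmin 0.14
zmin 0.08471818367620511
scene 0.085 136 [[382.7, 188.7], [75.2, 36.3]] ymax 0.2137 xmin 0.3727 zmin 0.0851
scene 0.11 144 [[382.5, 189.5], [74.7, 36.6]] ymax 0.2141 xmin 0.3719 zmin 0.1101
scene 0.14 152 [[382.4, 190.2], [73.5, 35.3]] ymax 0.2138 xmin 0.3716 zmin 0.1401
zmin 0.08057491496660583
```

```bash
python3 -m handwheel '[[0,0,0.03,0],[0.004,-0.01,0.03,0],[0.008,-0.024,0.005,0],[0.012,-0.034,0,0],[0.014,-0.04,0,0],[0.014,-0.04,0,0],[0.014,-0.04,0,0],[0.012,-0.034,0,0],[0.008,-0.022,0,0],[0.005,-0.013,0,0],[0.002,-0.006,0,0],[0,0,0,0],[0,0,0,0]]'; python3 - <<'E'
from h import *
tool()
for n in("wrist","scene"):
    P=cloud(cams.read_camera(n)).reshape(-1,3)
    b=look((.535,-.03),.16,.085,.112,P=P)
    print(n,cv2.minAreaRect((b[:,:2]*1000).astype(np.float32)),len(b))
    b=look((.4912,-.0815),.06,.155,.20,P=P); print("carton side",cv2.minAreaRect((b[:,:2]*1000).astype(np.float32)),len(b),"zmin",look((.4912,-.0815),.05,.12,.20,P=P)[:,2].min())
E
```

```text
t: 26.72
position: [0.4904, -0.0804, 0.2472]
eef_rot: [-2.077, -2.357, -0.0]
wrist_force: [0.0, -0.1, -2.2]
gripper_width: 0.488
finger_force: 25.0
t 26.73 tcp [ 0.4904 -0.0804  0.2472] yaw_y 7.2 q [ 0.77  0.26 -0.78  1.89  0.21  1.07  0.03] F [ 0.  -0.1 -2.2] w 44.9 ff 25.0
wrist ((536.483154296875, -30.485305786132812), (199.41810607910156, 199.8345184326172), 7.440919876098633) 6797
carton side ((487.3081359863281, -50.89985656738281), (43.957366943359375, 0.8326796293258667), 6.893162727355957) 756 zmin 0.1490993863863596
scene ((534.661865234375, -29.20374298095703), (198.5248260498047, 202.42330932617188), 6.897342205047607) 803
carton side ((474.1794738769531, -71.81248474121094), (74.46913146972656, 36.940616607666016), 61.01139831542969) 348 zmin 0.14481766453348027
```

```bash
python3 -m handwheel '[[0.0007,0.0003,-0.012,0.3],[0,0,-0.025,0],[0,0,-0.028,0],[0,0,-0.025,0],[0,0,-0.018,0],[0,0,-0.01,0],[0,0,-0.005,0],[0,0,-0.003,0],[0,0,0,0]]'; python3 -m handwheel '[[0,0,-0.001,0],[0,0,-0.001,0],[0,0,0,0]]'
```

```text
t: 27.95
position: [0.4916, -0.0812, 0.1214]
eef_rot: [2.072, 2.36, 0.0]
wrist_force: [0.6, -0.2, -3.2]
gripper_width: 0.487
finger_force: 25.0
t: 28.32
position: [0.4913, -0.0812, 0.1191]
eef_rot: [2.073, 2.36, -0.0]
wrist_force: [-0.0, -0.3, -2.1]
gripper_width: 0.487
finger_force: 25.0
```

```bash
python3 -m handwheel '[[0,0,-0.001,0],[0,0,-0.001,0],[0,0,0,0]]'; python3 -m handwheel '[[0,0,-0.001,0],[0,0,0,0]]'; python3 -m handwheel '[[0,0,-0.0007,0],[0,0,0,0]]'; python3 -m handwheel '[[0,0,-0.0005,0],[0,0,0,0]]'
```

```text
t: 28.7
position: [0.4912, -0.0812, 0.117]
eef_rot: [-2.073, -2.361, 0.0]
wrist_force: [0.6, -0.1, -2.2]
gripper_width: 0.486
finger_force: 25.0
t: 28.95
position: [0.4912, -0.0812, 0.116]
eef_rot: [-2.073, -2.361, 0.0]
wrist_force: [0.2, 0.6, -2.4]
gripper_width: 0.49
finger_force: 25.0
t: 29.2
position: [0.4913, -0.0811, 0.1154]
eef_rot: [2.073, 2.361, 0.0]
wrist_force: [-0.8, -0.3, -2.4]
gripper_width: 0.487
finger_force: 25.0
t: 29.45
position: [0.4915, -0.0812, 0.1154]
eef_rot: [2.073, 2.36, -0.0]
wrist_force: [-0.4, -0.1, 4.2]
gripper_width: 0.491
finger_force: 25.0
```

```bash
python3 -m handwheel '[[0,0,0,0],[0,0,0,0],[0,0,0,0]]' 0.062; python3 -m handwheel '[[0,0,0.02,0],[0,0,0.04,0],[0,0,0.05,0],[-0.005,0.012,0.03,0],[-0.01,0.025,0.005,0],[-0.014,0.038,0,0],[-0.017,0.045,0,0],[-0.017,0.045,0,0],[-0.017,0.045,0,0],[-0.017,0.045,0,0],[-0.017,0.042,-0.005,0],[-0.013,0.036,-0.015,0],[-0.01,0.026,-0.015,0],[-0.006,0.017,-0.01,0],[0,0,0,0],[0,0,0,0]]' 0.065 15;  python3 - <<'E'
from h import *
tool()
p=cams.read_camera("wrist");save(p,"j1");q=cams.read_camera("scene")
for d in cams.spot_in(p,"jar_green"):print(d)
for n,a in(("w",p),("s",q)):
    P=cloud(a).reshape(-1,3)
    b=look((.348,.296),.04,.078,.094,P=P); print(n,"cap",circ(b).round(4),len(b))
    b=look((.348,.296),.04,.09,.12,P=P); print("top",np.median(b[:,2]).round(4),b.mean(0).round(4))
    b=look((.348,.296),.045,.012,.06,P=P); rc=cv2.minAreaRect((b[:,:2]*1000).astype(np.float32)); print("body",np.round(rc[0],1),np.round(rc[1],1),round(rc[2],1),len(b))
    np.save(f"/tmp/b{n}.npy",b)
    c=look((.4912,-.0815),.06,.11,.14,P=P); print("carton",cv2.minAreaRect((c[:,:2]*1000).astype(np.float32)),np.median(c[:,2])) if len(c)>20 else 0
E
```

```text
t: 29.82
position: [0.4913, -0.0812, 0.1148]
eef_rot: [2.073, 2.361, 0.0]
wrist_force: [0.1, 1.3, 0.8]
gripper_width: 0.673
finger_force: 0.0
t: 31.82
position: [0.3478, 0.2943, 0.2145]
eef_rot: [2.072, 2.361, -0.002]
wrist_force: [-0.1, -0.4, 0.2]
gripper_width: 0.709
finger_force: 0.0
t 31.82 tcp [0.3478 0.2943 0.2145] yaw_y 7.4 q [ 0.12  0.29 -1.02  2.01  0.29  1.   -0.91] F [-0.1 -0.4  0.2] w 65.3 ff 0.0
{'extent': [259.9, 165.3, 307.7, 222.8], 'conf': 0.76}
w cap [0.3494 0.2967 0.0206] 159
top 0.0979 [0.3492 0.2979 0.0977]
body [346.5 311.4] [43.  15.7] 3.4 265
s cap [0.3487 0.2974 0.02  ] 69
top 0.0968 [0.3475 0.2977 0.0966]
body [338.4 303.5] [48.6 24.4] 59.1 173
carton ((490.3173522949219, -82.10089111328125), (46.10349655151367, 66.02299499511719), 6.184538841247559) 0.13041361064838783
```

View pics/j1.png

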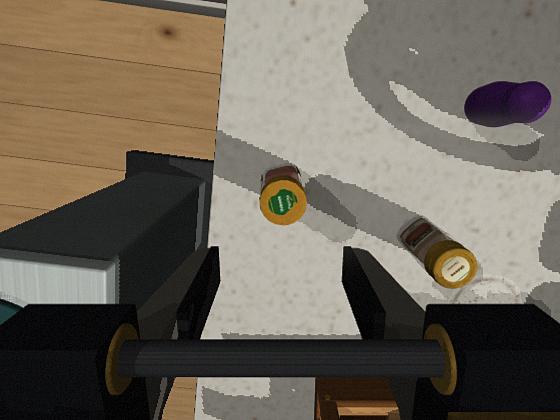

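```bash
python3 - <<'E'
from h import *
from scipy.optimize import least_squares
bs=[np.load(f"/tmp/b{n}.npy") for n in "ws"]
def sd(P,q,h=.021,rr=.006):
    c,s=np.cos(q[2]),np.sin(q[2]);d=P[:,:2]-q[:2]
    x=np.abs(d[:,0]*c+d[:,1]*s)-(h-rr);y=np.abs(-d[:,0]*s+d[:,1]*c)-(h-rr)
    return np.hypot(np.maximum(x,0),np.maximum(y,0))+np.minimum(np.maximum(x,y),0)-rr
for b,n in((bs[0],"w"),(bs[1],"s"),(np.vstack(bs),"both")):
    b=b[b[:,2]>.015]
    for a in(-40,-20,0,20,40):
        f=least_squares(lambda q:sd(b,q),[.349,.297,np.radians(a)],loss="soft_l1",f_scale=.0015)
        print(n,a,f.x[:2].round(4),np.degrees(f.x[2]).round(1),(f.cost*1e6).round(2))
p=cams.read_camera("wrist")
cv2.imwrite("pics/j2.png",cv2.resize(p["img"][140:250,230:350],None,fx=5,fy=5,interpolation=cv2.INTER_CUBIC)[:,:,::-1])
E
```

```text
w -40 [0.3481 0.2951] -68.7 115.51
w -20 [0.3481 0.2951] 21.3 115.51
w 0 [0.3481 0.2951] 21.3 115.51
w 20 [0.3481 0.2951] 21.3 115.51
w 40 [0.3481 0.2951] 21.3 115.51
s -40 [0.35   0.2961] -69.1 64.37
s -20 [0.3487 0.2971] -20.1 408.83
s 0 [0.35   0.2961] 20.9 64.37
s 20 [0.35   0.2961] 20.9 64.37
s 40 [0.35   0.2961] 20.9 64.37
both -40 [0.3497 0.2958] -69.6 202.44
both -20 [0.3497 0.2958] 20.4 202.44
both 0 [0.3497 0.2958] 20.4 202.44
both 20 [0.3497 0.2958] 20.4 202.44
both 40 [0.3497 0.2958] 20.4 202.44
```

View pics/j2.png

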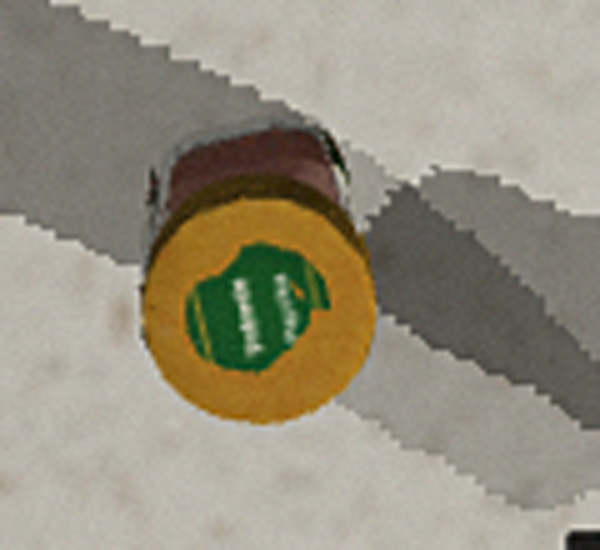

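```bash
python3 -m handwheel '[[0.0012,0.0025,-0.01,7],[0,0,-0.025,6.3],[0,0,-0.03,0],[0,0,-0.028,0],[0,0,-0.02,0],[0,0,-0.012,0],[0,0,-0.0055,0],[0,0,0,0]]' && python3 -m handwheel '[[0,0,0,0],[0,0,0,0],[0,0,0,0],[0,0,0,0]]' 0.025 18; python3 -m handwheel '[[0,0,0.005,0],[0,0,0.015,0],[0,0,0.03,0],[0,0,0.03,0],[0,0,0,0]]'; python3 - <<'E'
from h import *
from scipy.optimize import least_squares
tool()
open("h.py","a").write('''
def sd(P,q,h=.021,rr=.006):
    c,s=np.cos(q[2]),np.sin(q[2]);d=P[:,:2]-q[:2]
    x=np.abs(d[:,0]*c+d[:,1]*s)-(h-rr);y=np.abs(-d[:,0]*s+d[:,1]*c)-(h-rr)
    return np.hypot(np.maximum(x,0),np.maximum(y,0))+np.minimum(np.maximum(x,y),0)-rr
def sq(b,q0):
    from scipy.optimize import least_squares
    f=least_squares(lambda q:sd(b,q),q0,loss="soft_l1",f_scale=.0015)
    return f.x[:2].round(4),np.degrees(f.x[2]).round(1),(f.cost*1e6).round(1)
''')
import importlib,h;importlib.reload(h)
for n in("wrist","scene"):
    P=cloud(cams.read_camera(n)).reshape(-1,3)
    b=look((.349,.297),.04,.09,.14,P=P);print(n,len(b),h.sq(b,[.349,.297,.36]) if len(b)>30 else 0)
    b=look((.349,.297),.04,.03,.14,P=P);print("zmin",b[:,2].min())
E
```

```text
t: 33.02
position: [0.3497, 0.2974, 0.0846]
eef_rot: [1.786, 2.584, 0.0]
wrist_force: [-0.1, 0.7, 0.1]
gripper_width: 0.705
finger_force: 0.0
t: 33.52
position: [0.3497, 0.2975, 0.0847]
eef_rot: [1.785, 2.584, 0.001]
wrist_force: [-0.5, -0.4, 2.6]
gripper_width: 0.442
finger_force: 18.0
t: 34.15
position: [0.3506, 0.2984, 0.1667]
eef_rot: [1.785, 2.583, 0.007]
wrist_force: [0.8, 0.2, -0.2]
gripper_width: 0.443
finger_force: 18.0
t 34.15 tcp [0.3506 0.2984 0.1667] yaw_y 20.7 q [ 0.08  0.39 -1.01  2.05  0.42  0.92 -0.8 ] F [ 0.8  0.2 -0.2] w 40.7 ff 18.0
wrist 1016 (array([0.3486, 0.2955]), np.float64(24.5), np.float64(504.2))
zmin 0.08547470406519714
scene 220 (array([0.3506, 0.2962]), np.float64(21.1), np.float64(100.5))
zmin 0.08233096571197489
```

```bash
python3 -m handwheel '[[0,0,0.03,0],[0.005,-0.01,0.03,-2],[0.01,-0.024,0.01,-3],[0.016,-0.034,0,-3],[0.019,-0.041,0,-3],[0.019,-0.041,0,-2.4],[0.019,-0.041,0,0],[0.017,-0.037,0,0],[0.014,-0.03,0,0],[0.01,-0.018,0,0],[0.0055,-0.0115,0,0],[0,0,0,0],[0,0,0,0]]'; python3 - <<'E'
from h import *
tool()
for n in("wrist","scene"):
    P=cloud(cams.read_camera(n)).reshape(-1,3)
    b=look((.535,-.03),.16,.085,.112,P=P)
    print(n,np.round(cv2.minAreaRect((b[:,:2]*1000).astype(np.float32))[0],1))
    b=look((.4842,.0101),.04,.155,.21,P=P);print(n,len(b),sq(b,[.4842,.0101,.127]) if len(b)>30 else 0)
    b=look((.4842,.0101),.03,.12,.21,P=P);print("zmin",b[:,2].min())
E
```

```text
t: 35.88
position: [0.4836, 0.0111, 0.2344]
eef_rot: [-2.073, -2.361, -0.0]
wrist_force: [0.3, -0.3, -1.7]
gripper_width: 0.441
finger_force: 18.0
t 35.88 tcp [0.4836 0.0111 0.2344] yaw_y 7.4 q [ 0.7   0.29 -0.92  1.93  0.27  1.05 -0.2 ] F [ 0.3 -0.3 -1.7] w 40.6 ff 18.0
wrist [536.2 -29.7]
wrist 1140 (array([0.4857, 0.0097]), np.float64(3.7), np.float64(527.6))
zmin 0.15334660722366814
scene [535.8 -28.3]
scene 317 (array([0.4835, 0.0097]), np.float64(7.4), np.float64(191.1))
zmin 0.15108787999884155
```

Aligned. Descend to about 4 mm above the floor (TCP 0.098 at contact).

```bash
python3 -m handwheel '[[0.0005,0,-0.012,0],[0,0,-0.026,0],[0,0,-0.03,0],[0,0,-0.026,0],[0,0,-0.018,0],[0,0,-0.01,0],[0,0,-0.005,0],[0,0,-0.003,0],[0,0,0,0]]'; python3 -m handwheel '[[0,0,-0.001,0],[0,0,-0.001,0],[0,0,0,0]]'
```

```text
t: 37.1
position: [0.4848, 0.0098, 0.1047]
eef_rot: [2.075, 2.358, 0.001]
wrist_force: [-0.8, 0.1, -0.8]
gripper_width: 0.438
finger_force: 18.0
t: 37.48
position: [0.4845, 0.0098, 0.1025]
eef_rot: [2.075, 2.359, 0.0]
wrist_force: [-0.4, -0.0, -1.2]
gripper_width: 0.438
finger_force: 18.0
```

```bash
python3 -m handwheel '[[0,0,-0.001,0],[0,0,-0.0005,0],[0,0,0,0]]'
```

```text
t: 37.85
position: [0.4845, 0.0098, 0.1008]
eef_rot: [-2.075, -2.359, 0.0]
wrist_force: [0.8, 0.0, -0.6]
gripper_width: 0.439
finger_force: 18.0
```

```bash
python3 -m handwheel '[[0,0,-0.001,0],[0,0,-0.0008,0],[0,0,0,0]]';python3 -m handwheel '[[0,0,-0.0008,0],[0,0,0,0]]';python3 -m handwheel '[[0,0,-0.0005,0],[0,0,0,0]]'
```

```text
t: 38.22
position: [0.4844, 0.0098, 0.099]
eef_rot: [-2.075, -2.359, 0.0]
wrist_force: [-0.4, -0.5, -2.2]
gripper_width: 0.44
finger_force: 18.0
t: 38.48
position: [0.4844, 0.0098, 0.0982]
eef_rot: [-2.075, -2.359, 0.0]
wrist_force: [0.2, -0.0, -0.6]
gripper_width: 0.443
finger_force: 18.0
t: 38.72
position: [0.4845, 0.0098, 0.0978]
eef_rot: [2.075, 2.359, -0.0]
wrist_force: [0.6, -0.2, -1.0]
gripper_width: 0.441
finger_force: 18.0
```

```bash
python3 -m handwheel '[[0,0,-0.0007,0],[0,0,0,0]]';python3 -m handwheel '[[0,0,-0.0007,0],[0,0,0,0]]'
```

```text
t: 38.98
position: [0.4847, 0.0099, 0.0977]
eef_rot: [2.075, 2.358, -0.0]
wrist_force: [-1.3, -0.5, 5.0]
gripper_width: 0.437
finger_force: 18.0
t: 39.22
position: [0.4848, 0.0099, 0.0976]
eef_rot: [2.074, 2.358, -0.001]
wrist_force: [-3.3, 0.0, 12.1]
gripper_width: 0.437
finger_force: 18.1
```

Contact; ease off, release, rise and check everything.

```bash
python3 -m handwheel '[[0,0,0.0012,0],[0,0,0,0],[0,0,0,0],[0,0,0,0]]' 0.06; python3 -m handwheel '[[0,0,0.02,0],[0,0,0.04,0],[0,0,0.05,0],[-0.005,0.01,0.05,0],[-0.01,0.04,0.02,0],[-0.01,0.045,0,0],[-0.01,0.045,0,0],[-0.01,0.045,0,0],[-0.005,0.02,0,0],[0,0,0,0],[0,0,0,0]]';  python3 - <<'E'
from h import *
tool()
p=cams.read_camera("scene");q=cams.read_camera("top")
cv2.imwrite("pics/f.png",np.hstack([cv2.resize(p["img"][110:270,180:350],(446,420)),cv2.resize(q["img"][120:240,225:325],(350,420))])[:,:,::-1])
save(p,"f2")
for n,a in(("s",p),("t",q)):
    P=cloud(a).reshape(-1,3)
    for nm,c in(("mill",(.59,-.072)),("salt",(.576,.022)),("carton",(.491,-.081)),("jar",(.4845,.01))):
        b=look(c,.022,.06,.25,P=P);print(n,nm,len(b),b[:,2].max().round(4) if len(b) else 0, np.percentile(b[:,2],80).round(4) if len(b) else 0)
    b=look((.4845,.01),.03,.090,.106,P=P);print(n,"jarcap",circ(b).round(4) if len(b)>20 else 0)
E
```

```text
t: 39.72
position: [0.4844, 0.0098, 0.0974]
eef_rot: [-2.075, -2.359, 0.0]
wrist_force: [-0.4, 0.5, 0.5]
gripper_width: 0.652
finger_force: 0.0
t: 41.1
position: [0.4349, 0.2138, 0.278]
eef_rot: [2.076, 2.357, -0.0]
wrist_force: [-1.2, -0.7, -0.1]
gripper_width: 0.653
finger_force: 0.0
t 41.1 tcp [0.4349 0.2138 0.278 ] yaw_y 7.3 q [ 0.37  0.27 -1.03  1.87  0.25  1.14 -0.63] F [-1.2 -0.7 -0.1] w 60.1 ff 0.0
s mill 485 0.1858 0.1677
s salt 18 0.1044 0.1027
s carton 322 0.173 0.1485
s jar 373 0.1137 0.1103
s jarcap [0.4831 0.0106 0.0197]
t mill 291 0.1838 0.1687
t salt 147 0.1038 0.0993
t carton 252 0.1709 0.1322
t jar 192 0.1164 0.1097
t jarcap [0.4802 0.0096 0.0165]
```

View pics/f.png

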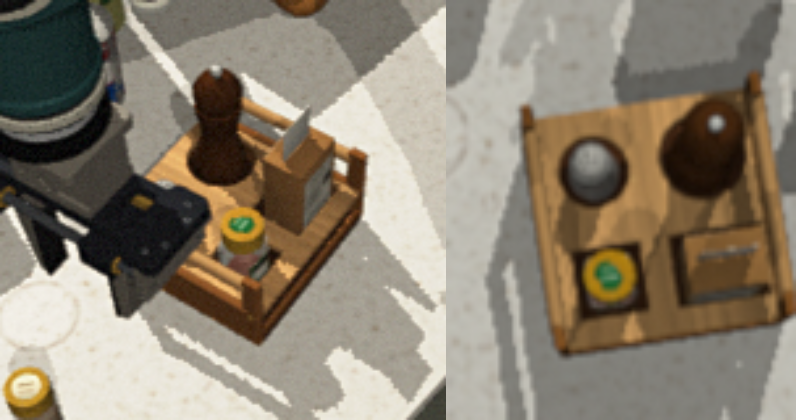

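View pics/f2.png

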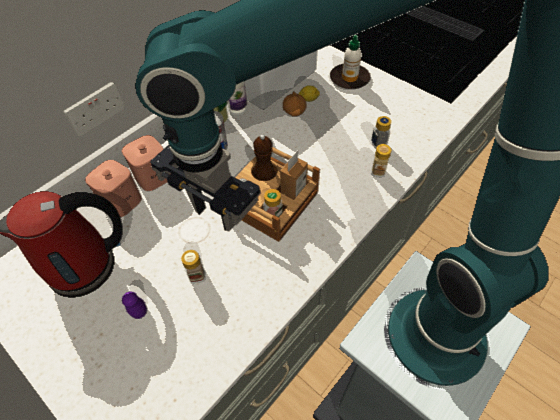

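The pictures show all four items upright in their wells: mill at (716,122), salt at (594,170), carton at (722,265) and green-capped jar at (609,277) in the top crop. Their top heights match standing on the 13 mm floor. The white jar (192,265), the two other jars (383,130) and (382,158) and the purple shaker (134,303) are unmoved.

```bash
python3 -c "
from h import *
print(r.sign_off())"
```

```text
the job is handed in; nothing more can be done
None
```

The caddy is made up and handed in at about 41 s: the pepper mill, salt shaker, carton and green jar each stand upright on the floor of their wells, released, and the other jars and the purple shaker are where they were.

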